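# Vent the gauge test bench and put its fittings away

## Robot

A 6-joint arm with a two-finger parallel gripper is mounted at the origin on the work surface. World frame = base frame: x ahead of the robot, y to its left, z up, the work surface at z = 0. Lengths are in m, angles in degrees, forces in N, time in s.
With the tool pointing down it reaches from about 0.375 to 0.9 m from the base axis. Payload 3.1 kg.
Tool frame: the origin (TCP) lies between the finger pads; the fingertips stand 11 mm ahead of it and the grasp point (between the pads) lies 8 mm behind it; z points along the fingers, y is the line along which they close (so a half turn about z gives the same grasp; the last joint's range is limited). The gripper opens to 87 mm and grips with 3 to 60 N. Pads are 19 mm wide; open, the fingers measure 117 mm over their backs; the gripper's body (75 mm by 190 mm) begins 51 mm behind the grasp point.
Start: joints at [63.226, 30.224, 82.088, -0, 67.689, -10.227], TCP at [0.178, 0.599, 0.234] pointing down, gripper open.
Joint ranges: [-176.69, 176.69], [-43.24, 126.21], [12.49, 139.97], [-82, 262], [0, 151.66], [-163.58, 163.58]. Speed limits (degrees/s): [159.86, 159.86, 180, 180, 180, 180].

## Interface

Orientations are given as a 3x3 rotation matrix whose columns are the frame's x, y, z axes.
In Python, from rig import bot gives the robot as it stands.
- The arm moves only by the tool apply_moves, never from a script. Its argument "steps" is a list that holds one entry, the list of rows, each a list of 7 numbers: the shift along the tool's x, y, z in cm, then the turn, a rotation vector about the tool's x, y, z in degrees, then the gripper command: -1 is shut, 1 is fully open, values between are in proportion. In form: [[[dx, dy, dz, rx, ry, rz, jaw], ...]]. A call has 1 to 20 rows; each row is the pose to reach, as a shift and turn from the pose commanded when the call began, along the tool's axes at that moment; what a row does not reach only later rows make up. A row lasts 1/8 s, in which the tool goes at most 62.5 mm and 10.7 degrees, less where a joint would pass 70% of its speed; a pose out of reach is approached as far as the arm can. A call with a gripper value outside its range is refused whole. The fingers move at their own pace and stop on an object; the grip force is fixed at half the most. Time passes only in rows, so rows that repeat a pose let the fingers close. It gives the time, the measured TCP pose, the force, the opening and the grip force at its end, in the units of the state.
- bot.read_state(): the state, without advancing time (a new reading comes with each control period).
- bot.capture(name): name is "scene" or "top" or "wrist"; returns the picture (384x512x3 uint8, blue, green, red); there is no depth.
- bot.camera_model(name): a dict with "intrinsics" (3x3 intrinsics, pixels), "R" (3x3) and "t" (3): a world point X has camera coordinates R X + t. Camera axes: x right, y down, z forward; pixel columns grow to the right and rows downward; lengths in m; the calibration is good to about 2 mm. The wrist camera is an equidistant fisheye: a pixel r from the principal point sees the ray r / f radians off the axis. A picture is of the moment at which its call begins: read the wrist's pose just before it. camera_model takes no time and is no camera call; for the wrist camera it gives the pose at the moment of the call.
- bot.hand_in(): hands the job in; it is judged then, once.
The state is a dict: "time_s": time; "joint_positions": joint angles; "qvel": joint speeds; "tau": joint torques, N m; "position": TCP position; "tcp_rot": TCP orientation; "force": force on the tool from outside, world axes, zero at the start; "moment": the same for the moment, N m; "opening": opening from 0.0 (shut) to 1.0 (fully open); "grasp_force": force on a finger pad.
Only numpy, scipy, OpenCV 4.12 (cv2) and the standard library are available. Lean on these libraries where they do the work, as an engineer would, in place of code of your own. Each camera call takes 0.05 s, during which the arm holds its last target. There are 200 camera calls.

## Task

Close down the gauge test bench: roll the thumbwheel on the white console until its orange pointer stands inside the green band, then pull the pump's red lever through its whole stroke to the stop and ease it slowly back to rest, and only then roll the wheel all the way back to zero. Put away every loose fitting too, before or after that: the pressure gauges flat and face up on the floor of the blue tray, the brass adapters on the floor of the green tray. Leave the mug, the jar and the wrench where they are.

Things in the scene. Friction and masses are not known exactly. Their poses are not given: they have to be found in the camera images.
- console: white console, fixed to the bench, 150 x 130 mm, its flat level top 70 mm high; origin under its centre, x = the way its scale counts up (away from the robot within 0.25 rad), z up. In its top a slot 50 mm long (along x), 19 mm wide, for the thumbwheel, and beside it a black scale with a red zero line
- wheel_top (a point): highest point of the black ribbed thumbwheel, 10 mm above the console's top; axes as the console's. Wheel radius 32 mm, 14 mm wide, axle level along y. Light friction (about 1.3 N at the rim), it stays where it is left; a fingertip pressed on it with a few newtons and drawn along x rolls it
- vent_wheel (a joint): turn of the thumbwheel in rad, 0 (zero stop, vent closed) to 2.6 (other stop); it grows as the top of the wheel is rolled in +x of wheel_top. The orange pointer moves 30 mm per rad in the same direction
- pointer (a point): centre of the orange pointer (4 mm along the scale, 22 mm across), 58 mm to the +y side of the wheel; axes as the console's. Driven by the wheel only: at the zero stop it stands at the red line, 39 mm to the -x side of wheel_top; it travels 78 mm
- green_mark (a point): centre of the green band (12 mm along the scale, 28 mm across) on the same scale; it stands somewhere different each time and does not move; axes as the console's. The pointer is inside the band when the two differ by less than 6 mm along x
- pump_hinge (a point): point on the hinge axis of the blue hand pump's lever, 100 mm above the bench, over the middle of the pump's fixed base (140 x 90 x 40 mm). Fixed axes: the lever turns about y, is pulled towards -x (to the robot within 0.25 rad), z up. Two steel cheeks at y = -14 and -46 mm stand 113 mm high; only the lever is higher
- pump_grip (a point): middle of the free part of the lever's red round grip: a level bar along y, 22 mm thick, from y = -36 to +56 mm (in pump_hinge axes), carried by a 12 mm steel arm at y = -30 mm. This point: y = +22 mm, 130 mm from the hinge axis; turns with the lever. Can be straddled or pinched from above, fingers closing along x
- pump_lever (a joint): angle of the pump lever in rad: 0 at rest (up, leaning 0.5 rad to +x), 1.0 at the stop at the end of its stroke (leaning 0.5 rad to -x). Sprung: it wants to return to 0, about 2 N at the grip at rest rising to 6 N at the stop, lightly damped; let go, it flies back
- tray_blue: blue open tray, fixed, outside 115 x 205 x 30 mm (x, y, z), walls 4 mm, floor 4 mm thick; origin at the centre of its underside; y = its long side. For the gauges
- tray_green: green open tray, same size and origin as the blue one. For the brass adapters
- wrench: steel wrench 160 mm long lying on the bench; a bystander, leave alone
- mug: white mug, 85 mm high, radius 38 mm, origin under its centre; a bystander, leave alone
- thread_jar: grey closed jar, 75 mm high, radius 28 mm, origin under its centre; a bystander, leave alone
- gauge1_center (a point): small pressure gauge, lying face up: black round case 40 mm across and 24 mm high with a white dial on top and a square brass stem (11 mm) that sticks out 18 mm sideways along x; 90 g or so. Point: centre of the case, half-way up; z = out of the dial. May be absent (None)
- gauge2_center (a point): small pressure gauge, lying face up: black round case 40 mm across and 24 mm high with a white dial on top and a square brass stem (11 mm) that sticks out 18 mm sideways along x; 90 g or so. Point: centre of the case, half-way up; z = out of the dial. May be absent (None)
- gauge3_center (a point): small pressure gauge, lying face up: black round case 40 mm across and 24 mm high with a white dial on top and a square brass stem (11 mm) that sticks out 18 mm sideways along x; 90 g or so. Point: centre of the case, half-way up; z = out of the dial. May be absent (None)
- adapter1_center (a point): brass adapter: round body 26 mm across and 26 mm high with a thinner neck 16 mm across on top, 38 mm high in all, standing upright; 80 g or so. Point: on its axis, half-way up; z = along its axis to the neck. May be absent (None)
- adapter2_center (a point): brass adapter: round body 26 mm across and 26 mm high with a thinner neck 16 mm across on top, 38 mm high in all, standing upright; 80 g or so. Point: on its axis, half-way up; z = along its axis to the neck. May be absent (None)
- adapter3_center (a point): brass adapter: round body 26 mm across and 26 mm high with a thinner neck 16 mm across on top, 38 mm high in all, standing upright; 80 g or so. Point: on its axis, half-way up; z = along its axis to the neck. May be absent (None)

How it is judged (in metres and radians):
On the way, in this order (a step that is already met when the one before it is completed fails the run):
1. the pointer stands still inside the green band (x of pointer in the frame of green_mark between -0.0065 and 0.0065 m and velocity of joint vent_wheel between -0.05 and 0.05 rad/s), for 0.4 s.
2. the pump lever is pulled to its stop, the pointer still inside the green band (x of pointer in the frame of green_mark between -0.0065 and 0.0065 m and value of joint pump_lever above 0.92 rad), for 0.1 s.
3. the lever is back at rest, the pointer still inside the green band (x of pointer in the frame of green_mark between -0.0065 and 0.0065 m and value of joint pump_lever below 0.06 rad), for 0.2 s.
4. the wheel is rolled back to zero (value of joint vent_wheel below 0.1 rad), for 0.2 s.
At the end, for the whole second after the job is handed in: wheel within 0.1 rad of its zero stop, lever within 0.06 rad of rest, every gauge that is present lying on the floor of the blue tray, face up within 0.3 rad, every adapter that is present on the floor of the green tray, upright or lying (value of joint vent_wheel below 0.1 rad and value of joint pump_lever below 0.06 rad and x of gauge1_center in the frame of tray_blue between -0.053 and 0.053 m and y of gauge1_center in the frame of tray_blue between -0.098 and 0.098 m and z of each of gauge1_center, gauge2_center, gauge3_center in the frame of tray_blue below 0.026 m and angle between each of gauge1_center, gauge2_center, gauge3_center's own z axis and vertical below 0.3 rad and x of gauge2_center in the frame of tray_blue between -0.053 and 0.053 m and y of gauge2_center in the frame of tray_blue between -0.098 and 0.098 m and x of gauge3_center in the frame of tray_blue between -0.053 and 0.053 m and y of gauge3_center in the frame of tray_blue between -0.098 and 0.098 m and x of adapter1_center in the frame of tray_green between -0.053 and 0.053 m and y of adapter1_center in the frame of tray_green between -0.098 and 0.098 m and z of each of adapter1_center, adapter2_center, adapter3_center in the frame of tray_green below 0.034 m and x of adapter2_center in the frame of tray_green between -0.053 and 0.053 m and y of adapter2_center in the frame of tray_green between -0.098 and 0.098 m and x of adapter3_center in the frame of tray_green between -0.053 and 0.053 m and y of adapter3_center in the frame of tray_green between -0.098 and 0.098 m); the robot touches nothing.
It fails at once if the pump lever flies back (faster than 1.5 rad/s) (velocity of joint pump_lever below -1.5 rad/s).
It fails at once if the mug, the jar or the wrench is shifted by more than 30 mm (distance of any of mug, wrench, thread_jar from where it was at the start of the episode above 0.03 m).
Of gauge1, gauge2, gauge3, adapter1, adapter2, adapter3 only 3 to 5 are there at a start; the rules pass over those that are not, and their reading is None.
At some moment in a run one of gauge1, gauge2, gauge3, adapter1, adapter2, adapter3 may be knocked a few centimetres aside while the robot is not near it.
It also fails if it takes over 210 s, if anything falls off the work surface, if the arm or the gripper's body presses on something with over 40 N, if the wrist force passes 120 N, or if a joint passes its speed limit or range.

## Working session

There is one attempt and no reset: what is moved stays moved. The work goes in short steps, Python scripts to look and compute and a tool call to move; the robot and the scene stay as the last step left them, time stands still between calls to the robot, and variables do not carry over. Pictures are saved under pics/ and viewed, at most 14 in all, crops included, and the job is handed in when it is done.

Besides the shell and the picture viewer there is one more tool, called after "Call:" by a JSON object that holds its "fn" and its "kwargs", one argument or row to a line. apply_moves: Moves the arm, as the interface text tells. Its arguments: {"type":"object","properties":{"steps":{"type":"array","items":{"type":"array","items":{"type":"array","items":{"type":"number"}}}}},"required":["steps"]}

```bash
ls; mkdir -p pics; python3 - <<'E'
from rig import bot
import cv2,numpy as np
s=bot.read_state();print(s['time_s'],s['position'],s['tcp_rot'],s['opening'])
for n in("scene","top"):
    cv2.imwrite(f"pics/{n}0.png",bot.capture(n))
    m=bot.camera_model(n);print(n,np.round(m['intrinsics'],1).tolist(),np.round(m['R'],3).tolist(),np.round(m['t'],3).tolist())
E
```

```text
pics
0.0 [0.17766976 0.59847729 0.23256992] [[-9.58583254e-01  2.84810903e-01 -9.45499768e-04]
 [ 2.84812251e-01  9.58581367e-01 -1.93517778e-03]
 [ 3.55178731e-04 -2.12431893e-03 -9.99997681e-01]] 1.004542229922681
scene [[446.7, 0.0, 249.4], [0.0, 446.7, 189.3], [0.0, 0.0, 1.0]] [[0.821, 0.57, 0.008], [0.467, -0.663, -0.585], [-0.328, 0.484, -0.811]] [-0.5, -0.179, 1.378]
top [[354.4, 0.0, 255.8], [0.0, 354.4, 200.0], [0.0, 0.0, 1.0]] [[-0.003, -1.0, -0.01], [-0.995, 0.004, -0.103], [0.103, 0.01, -0.995]] [0.022, 0.611, 0.994]
```

View pics/top0.png

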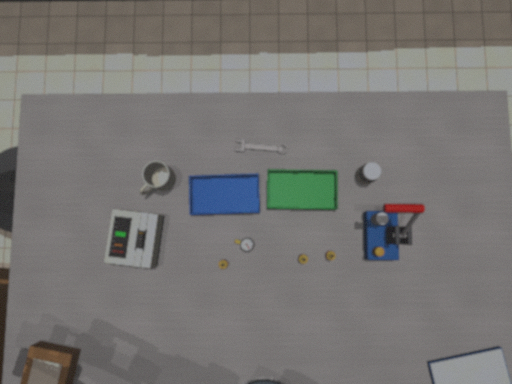

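View pics/scene0.png

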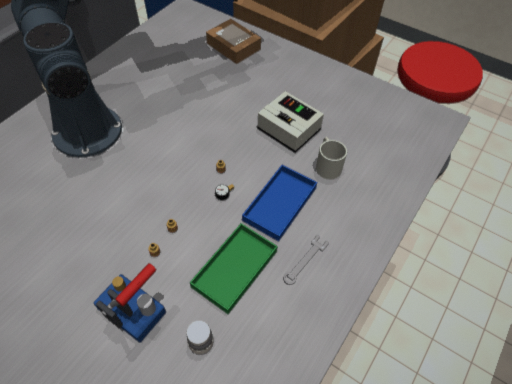

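The top view shows the console at (135,240) with its green band at (120,234), and the pump at (382,235) with its red grip at (404,209). The blue tray is at (225,195) and the green tray at (302,190). There is one gauge at (247,244) and three adapters at (223,264), (303,259) and (330,256). The mug (156,177), jar (371,172) and wrench (260,148) are bystanders.

```bash
cat > h.py <<'E'
from rig import bot
import cv2,numpy as np
def ray(m,px,fish=False):
    K,R,t=[np.array(m[k]) for k in("intrinsics","R","t")]
    d=np.array([(px[0]-K[0,2])/K[0,0],(px[1]-K[1,2])/K[1,1],1.])
    if fish:
        r=np.hypot(*d[:2]); d=np.array([*(d[:2]/max(r,1e-9)*np.sin(r)),np.cos(r)])
    return -R.T@t,R.T@d
def onz(m,px,z,fish=False):
    o,d=ray(m,px,fish); return (o+d*(z-o[2])/d[2])
def blobs(img,lo,hi,amin=5,roi=None):
    h=cv2.inRange(cv2.cvtColor(img,cv2.COLOR_BGR2HSV),lo,hi)
    if roi:
        k=np.zeros_like(h);x0,y0,x1,y1=roi;k[y0:y1,x0:x1]=1;h=h*k
    cs=cv2.findContours(h,cv2.RETR_EXTERNAL,cv2.CHAIN_APPROX_NONE)[0]
    n,l,st,c=cv2.connectedComponentsWithStats(h)
    return [(c[i],st[i,4],cv2.minAreaRect(np.argwhere(l==i)[:,::-1].astype(np.float32))) for i in range(1,n) if st[i,4]>=amin]
E
python3 - <<'E'
from h import *
np.set_printoptions(precision=4,suppress=True)
im=cv2.imread("pics/top0.png");m=bot.camera_model("top")
def show(n,lo,hi,z,roi,amin=5):
    for c,a,r in blobs(im,lo,hi,amin,roi):
        P=np.array([onz(m,p,z)[:2] for p in cv2.boxPoints(r)])
        print(n,c.round(1),a,onz(m,c,z)[:2],'box',P.mean(0),P.round(3).tolist())
show('blue',(105,120,40),(125,255,255),.03,(180,165,270,225),200)
show('green',(50,100,40),(80,255,255),.03,(260,160,345,220),200)
show('pump',(100,120,40),(125,255,255),.04,(355,200,410,270),50)
show('grip',(0,150,80),(8,255,255),.214,(370,195,440,220),20)
show('brass',(10,100,60),(30,255,255),.02,(200,225,350,280),4)
show('band',(50,100,60),(80,255,255),.07,(100,205,170,275),4)
show('redline/orange',(0,100,60),(25,255,255),.07,(100,205,170,275),2)
show('console',(0,0,135),(180,60,255),.07,(100,200,170,280),100)
show('dark',(0,0,0),(180,255,60),.07,(100,200,162,275),20)
show('gauge',(0,0,170),(180,60,255),.024,(235,230,260,255),5)
big=np.vstack([cv2.resize(im[200:280,95:175],None,fx=5,fy=5,interpolation=2)]);b2=cv2.resize(im[195:275,350:430],None,fx=5,fy=5,interpolation=2)
cv2.imwrite('pics/c1.png',np.hstack([big,b2]))
E
```

```text
blue [223.9 194.2] 2599 [0.629  0.1126] box [0.6296 0.1127] [[0.683, 0.215], [0.688, 0.015], [0.577, 0.012], [0.571, 0.21]]
green [301.8 189.5] 2598 [ 0.6419 -0.1136] box [ 0.6436 -0.1127] [[0.7, -0.013], [0.699, -0.214], [0.588, -0.211], [0.588, -0.012]]
pump [378.4 240.4] 763 [ 0.4945 -0.3265] box [ 0.5088 -0.3346] [[0.575, -0.291], [0.577, -0.38], [0.443, -0.378], [0.44, -0.29]]
pump [392.3 219.6] 99 [ 0.5531 -0.3682] box [ 0.5534 -0.3658] [[0.569, -0.354], [0.569, -0.379], [0.538, -0.378], [0.538, -0.352]]
grip [404.7 207.9] 243 [ 0.5724 -0.3335] box [ 0.5711 -0.3317] [[0.58, -0.287], [0.579, -0.377], [0.563, -0.376], [0.563, -0.287]]
brass [237.2 241.2] 13 [0.493  0.0743] box [0.4929 0.0742] [[0.494, 0.081], [0.499, 0.075], [0.492, 0.068], [0.486, 0.073]]
brass [330.1 255.3] 59 [ 0.4521 -0.1931] box [ 0.4529 -0.1928] [[0.464, -0.182], [0.464, -0.205], [0.441, -0.204], [0.442, -0.181]]
brass [302.7 258.6] 54 [ 0.443  -0.1142] box [ 0.4431 -0.115 ] [[0.433, -0.103], [0.453, -0.104], [0.453, -0.127], [0.433, -0.126]]
brass [222.7 263.8] 50 [0.4285 0.116 ] box [0.4295 0.1166] [[0.43
[... 365 characters left out ...]
856 0.4006] [[0.482, 0.412], [0.49, 0.412], [0.49, 0.39], [0.481, 0.389]]
redline/orange [117.9 251. ] 19 [0.4678 0.4001] box [0.4676 0.4   ] [[0.468, 0.414], [0.473, 0.414], [0.467, 0.386], [0.462, 0.386]]
console [134.6 238.5] 1433 [0.502  0.3552] box [0.5044 0.3674] [[0.439, 0.439], [0.588, 0.423], [0.57, 0.295], [0.421, 0.313]]
dark [121.2 232.3] 300 [0.5192 0.3929] box [0.5142 0.3954] [[0.473, 0.42], [0.561, 0.41], [0.555, 0.371], [0.467, 0.381]]
dark [141.2 240.7] 60 [0.4958 0.3367] box [0.499  0.3366] [[0.482, 0.349], [0.52, 0.341], [0.516, 0.324], [0.478, 0.333]]
dark [117.5 254.1] 40 [0.4593 0.4011] box [0.4595 0.4023] [[0.457, 0.422], [0.465, 0.422], [0.462, 0.383], [0.454, 0.383]]
```

View pics/c1.png

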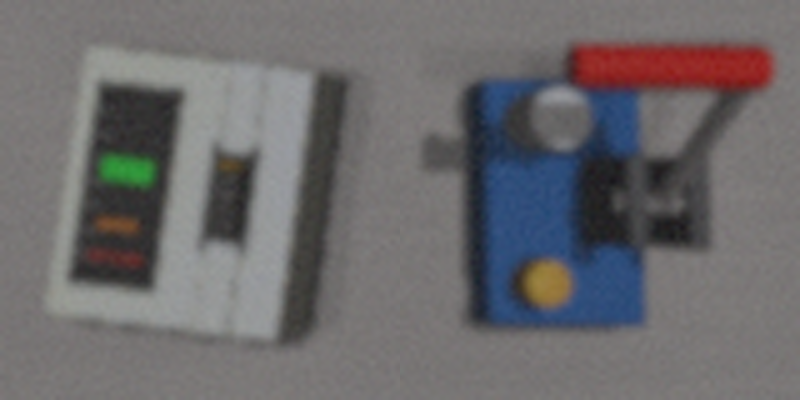

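The crops show the orange pointer between the red line (already about 18 mm off zero) and the green band, roughly 30 mm short of the band. The wheel slot is to its right, and the pump is nearly axis-aligned.

```bash
cat >> h.py <<'E'
from scipy.spatial.transform import Rotation as Ro
def plan(*wps):
    "wps: (x,y,z,heading of tool x, deg): prints shifts from the present pose"
    s=bot.read_state();R0=np.array(s['tcp_rot']);p0=np.array(s['position'])
    print('t',round(s['time_s'],2),'p',p0.round(4),'head',np.degrees(np.arctan2(R0[1,0],R0[0,0])).round(2),'F',np.round(s['force'],1),'open',round(s['opening'],3))
    for w in wps:
        h=np.radians(w[3]);c,sn=np.cos(h),np.sin(h)
        Rt=np.array([[c,sn,0],[sn,-c,0],[0,0,-1.]])
        print(w,'->',(R0.T@(np.array(w[:3])-p0)*100).round(2),Ro.from_matrix(R0.T@Rt).as_rotvec(degrees=True).round(1))
E
python3 -c "
from h import *
plan((.33,.47,.2,168,),(.49,.339,.16,173.5))"
```

```text
t 0.1 p [0.1777 0.5986 0.2326] head 163.45 F [-0.2 -0.2 -0.3] open 0.998
(0.33, 0.47, 0.2, 168) -> [-18.26  -7.98   3.27] [-0.1 -0.  -4.5]
(0.49, 0.339, 0.16, 173.5) -> [-37.33 -15.97   7.28] [ -0.1  -0.  -10. ]
```

Call:
{"fn": "apply_moves", "kwargs": {
  "steps": [
    [[-5,-2.1,1,-0.1,0,-1.5,-1],[-10,-4.2,2,-0.1,0,-3,-1],[-15,-6.4,3,-0.1,0,-4.5,-1],[-20,-8.5,4,-0.1,0,-6,-1],[-25,-10.7,5,-0.1,0,-7.5,-1],[-30,-12.8,6,-0.1,0,-9,-1],[-35,-15,7,-0.1,0,-10,-1],[-37.3,-16,7.3,-0.1,0,-10,-1],[-37.3,-16,7.3,-0.1,0,-10,-1],[-37.3,-16,7.3,-0.1,0,-10,-1]]
  ]
}}

```text
time_s: 1.35
position: [0.4889, 0.3399, 0.1603]
tcp_rot: [[-0.994, 0.114, -0.001], [0.114, 0.994, 0.002], [0.001, 0.001, -1.0]]
force: [-0.8, 0.3, -0.0]
opening: 0.018
grasp_force: 0.0
```

```bash
python3 -c "
from h import *
plan()
m=bot.camera_model('wrist');im=bot.capture('wrist');cv2.imwrite('pics/w1.png',im)
import json;json.dump({k:np.array(v).tolist() for k,v in m.items()},open('w1.json','w'))
print(np.array(m['intrinsics']).round(1).tolist(),(-np.array(m['R']).T@m['t']).round(3))"
```

```text
t 1.35 p [0.4889 0.3399 0.1603] head 173.46 F [-0.8  0.3 -0. ] open 0.018
[[297.3, 0.0, 254.8], [0.0, 297.3, 193.2], [0.0, 0.0, 1.0]] [0.417 0.348 0.311]
```

View pics/w1.png

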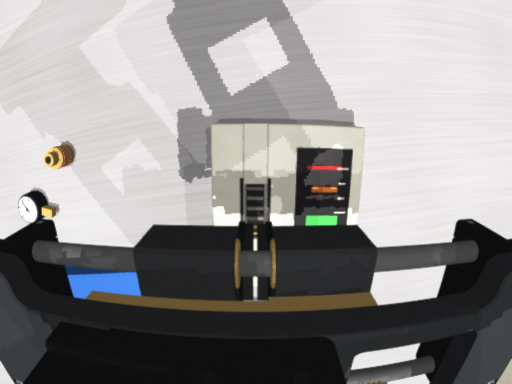

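The wrist view shows the wheel slot at columns 243-268, in line with the closed fingertips at (255,260). The red line is at (323,168), the orange pointer at (323,189) and the green band at (321,220), its lower edge near the finger housing.

```bash
cat >> h.py <<'E'
def scale(im,m,fish=True,ex=(0.9936,-0.113),roi=(290,140,360,228)):
    out={}
    for n,lo,hi in(('red',(0,150,80),(5,255,255)),('or',(7,150,80),(20,255,255)),('gr',(45,100,60),(80,255,255))):
        b=blobs(im,lo,hi,8,roi)
        if b:
            c,a,r=max(b,key=lambda q:q[1]);P=onz(m,c,.07,fish)[:2]
            ys=[onz(m,p,.07,fish)[:2]@np.array(ex) for p in cv2.boxPoints(r)]
            out[n]=(P.round(4),round(float(P@np.array(ex)),4),np.round([min(ys),max(ys)],4),a)
    return out
E
python3 -c "
from h import *
import json
m=json.load(open('w1.json'));im=cv2.imread('pics/w1.png')
for k,v in scale(im,m).items(): print(k,v)
g=cv2.cvtColor(im,cv2.COLOR_BGR2GRAY);print(g[205,205:300])
for px in((211,127),(362,129),(355,222),(212,222),(243,190),(268,190),(256,180)): print(px,onz(m,px,.07,1)[:2].round(4))
plan((.488,.338,.105,173.5),(.488,.338,.092,173.5))"
```

```text
red (array([0.4663, 0.3993]), 0.4182, array([0.4168, 0.4197]), np.int32(124))
or (array([0.4853, 0.3993]), 0.437, array([0.4342, 0.4396]), np.int32(174))
gr (array([0.5131, 0.3951]), 0.4651, array([0.4602, 0.471 ]), np.int32(362))
[201 202 203 203 202 202 196 175 157 159 162 165 171 171 171 171 171 171
 166 161 160 160 160 160 160 160 160 161 160 160 160 160 159 157 136  84
  34  36  85 103  92  57  32  30  30  29  28  29  28  29  29  28  29  34
  34  35  34  35  56  97 111 109  72  35  55 136 185 199 200 200 199 199
 198 198 197 197 194 170 158 157 157 157 157 156 156 156 155 154 155 147
  67  27  24  23  24]
(211, 127) [0.4228 0.3114]
(362, 129) [0.4367 0.4364]
(355, 222) [0.5192 0.4271]
(212, 222) [0.5038 0.3003]
(243, 190) [0.4782 0.3309]
(268, 190) [0.4806 0.3517]
(256, 180) [0.4709 0.3427]
t 1.4 p [0.4887 0.3402 0.1605] head 173.51 F [0.5 0.2 0.7] open 0.011
(0.488, 0.338, 0.105, 173.5) -> [ 0.04 -0.24  5.55] [ 0.1 -0.1  0. ]
(0.488, 0.338, 0.092, 173.5) -> [ 0.04 -0.24  6.85] [ 0.1 -0.1  0. ]
```

Call:
{"fn": "apply_moves", "kwargs": {
  "steps": [
    [[-0.2,-0.2,2,0,0,0,-1],[-0.2,-0.2,4,0,0,0,-1],[-0.2,-0.2,6,0,0,0,-1],[-0.2,-0.2,6.8,0,0,0,-1],[-0.2,-0.2,6.9,0,0,0,-1],[-0.2,-0.2,7.0,0,0,0,-1],[-0.2,-0.2,7.0,0,0,0,-1]]
  ]
}}

```text
time_s: 2.28
position: [0.492, 0.3379, 0.0914]
tcp_rot: [[-0.993, 0.114, 0.001], [0.114, 0.993, 0.003], [-0.001, 0.003, -1.0]]
force: [-0.2, 1.2, 2.5]
opening: 0.006
grasp_force: 1.1
```

Call:
{"fn": "apply_moves", "kwargs": {
  "steps": [
    [[0,0,0.08,0,0,0,-1],[-0.3,0,0.1,0,0,0,-1],[-0.6,0,0.1,0,0,0,-1],[-0.9,0,0.1,0,0,0,-1],[-1.2,0,0.1,0,0,0,-1],[-1.5,0,0.1,0,0,0,-1],[-1.5,0,0.1,0,0,0,-1]]
  ]
}}

```text
time_s: 3.15
position: [0.508, 0.336, 0.0912]
tcp_rot: [[-0.993, 0.114, 0.003], [0.114, 0.993, 0.003], [-0.003, 0.003, -1.0]]
force: [-0.2, 0.1, 6.7]
opening: 0.003
grasp_force: 3.5
```

```bash
cat > look.py <<'E'
from h import *
import sys
m=bot.camera_model('wrist');im=bot.capture('wrist');cv2.imwrite('pics/last.png',im)
P=onz  # scale region follows the camera
K=np.array(m['intrinsics']);X=np.array(m['R'])@np.array([.48,.40,.07])+m['t']
th=np.arctan2(np.hypot(X[0],X[1]),X[2]);u=X[:2]/np.hypot(*X[:2])*th*K[0,0]+K[:2,2]
print(u)
u=u.round().astype(int)
for k,v in scale(im,m,roi=(max(u[0]-60,0),max(u[1]-80,0),u[0]+60,u[1]+90)).items(): print(k,v)
plan()
E
python3 look.py
```

```text
[353.55111736 178.18534044]
red (array([0.4663, 0.3998]), 0.4182, array([0.4164, 0.4199]), np.int32(236))
or (array([0.5008, 0.3979]), 0.4527, array([0.4502, 0.4553]), np.int32(277))
gr (array([0.5113, 0.3994]), 0.4629, array([0.4524, 0.4716]), np.int32(272))
t 3.2 p [0.508  0.336  0.0912] head 173.44 F [-0.6  0.2  7.4] open 0.002
```

Call:
{"fn": "apply_moves", "kwargs": {
  "steps": [
    [[0,0,-0.7,0,0,0,-1],[0.4,0,-1.2,0,0,0,-1],[1.55,0,-1,0,0,0,-1],[1.55,0,-0.5,0,0,0,-1],[1.55,0,-0.1,0,0,0,-1],[1.55,0,0,0,0,0,-1],[1.55,0,0,0,0,0,-1],[1.25,0,0,0,0,0,-1],[0.95,0,0,0,0,0,-1],[0.65,0,0,0,0,0,-1],[0.35,0,0,0,0,0,-1],[0.13,0,0,0,0,0,-1],[0.13,0,0,0,0,0,-1],[0.13,0,-0.7,0,0,0,-1],[0.13,0,-4,0,0,0,-1],[4,0,-8,0,0,0,-1],[7,0,-8,0,0,0,-1],[7,0,-8,0,0,0,-1]]
  ]
}}

```text
time_s: 5.45
position: [0.4347, 0.3435, 0.1696]
tcp_rot: [[-0.994, 0.112, -0.002], [0.112, 0.994, 0.001], [0.002, 0.001, -1.0]]
force: [0.1, -0.5, -0.1]
opening: 0.0
grasp_force: 0.0
```

```bash
python3 look.py; python3 -c "
from h import *
im=bot.capture('top');cv2.imwrite('pics/t2.png',im);m=bot.camera_model('top')
for k,v in scale(im,m,False,roi=(100,205,135,275)).items(): print(k,v)"
```

```text
[320.68456744 237.60797865]
red (array([0.4662, 0.4003]), 0.418, array([0.4169, 0.4193]), np.int32(90))
t 5.5 p [0.4366 0.3437 0.1694] head 173.52 F [ 0.5 -0.4 -0.3] open 0.005
gr (array([0.5145, 0.395 ]), 0.4666, array([0.4567, 0.4761]), np.int32(42))
```

View pics/last.png

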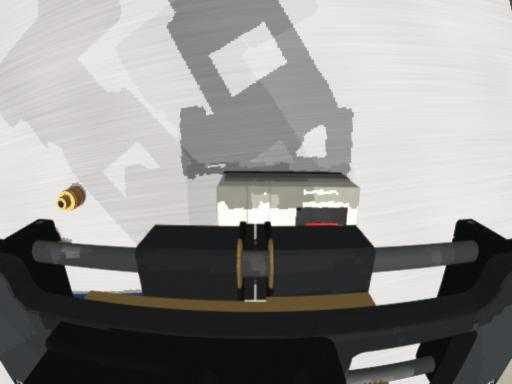

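The move went the wrong way, and the gripper now hides the scale. I'll move forward, over and past the console.

Call:
{"fn": "apply_moves", "kwargs": {
  "steps": [
    [[-4,0,-3,0,0,0,-1],[-8,0,-5,0,0,0,-1],[-12,0,-6,0,0,0,-1],[-13,0,-6,0,0,0,-1],[-13,0,-6,0,0,0,-1]]
  ]
}}

```text
time_s: 6.18
position: [0.5664, 0.3279, 0.228]
tcp_rot: [[-0.993, 0.115, -0.002], [0.115, 0.993, 0.001], [0.002, 0.001, -1.0]]
force: [-0.5, -0.3, -0.4]
opening: 0.008
grasp_force: 0.0
```

```bash
python3 look.py
```

```text
[314.64004404  94.75090284]
red (array([0.4663, 0.4002]), 0.4181, array([0.4163, 0.4198]), np.int32(88))
or (array([0.5149, 0.3957]), 0.4669, array([0.4654, 0.4691]), np.int32(64))
gr (array([0.5138, 0.3953]), 0.4659, array([0.4591, 0.4731]), np.int32(249))
t 6.22 p [0.5651 0.3281 0.2279] head 173.42 F [-0.8 -0.3 -0.8] open 0.008
```

```bash
python3 -c "
from h import *
print(bot.read_state()['joint_positions'])
plan((.57,-.318,.27,90),(.57,-.318,.206,90))"
```

```text
[ 20.31404642  32.86053154  77.93050605   0.11225544  69.37168399
 -63.14686998]
t 6.22 p [0.5651 0.3281 0.2279] head 173.42 F [-0.8 -0.3 -0.8] open 0.008
(0.57, -0.318, 0.27, 90) -> [ -7.87 -64.13  -4.25] [-0.1 -0.2 83.4]
(0.57, -0.318, 0.206, 90) -> [ -7.89 -64.13   2.15] [-0.1 -0.2 83.4]
```

Call:
{"fn": "apply_moves", "kwargs": {
  "steps": [
    [[-0.7,-5,-3,0,0,7,-0.17],[-1.3,-10.5,-6,0,0,14,-0.17],[-2,-16,-6,0,0,21,-0.17],[-2.6,-21.5,-6,0,0,28,-0.17],[-3.3,-27,-6,0,0,35,-0.17],[-4,-32.5,-6,0,0,42,-0.17],[-4.6,-38,-6,0,0,49,-0.17],[-5.3,-43.5,-6,0,0,57,-0.17],[-6,-49,-6,0,0,65,-0.17],[-6.7,-54.5,-6,0,0,74,-0.17],[-7.4,-60,-6,0,0,83.4,-0.17],[-7.9,-64.1,-4.5,0,0,83.4,-0.17],[-7.9,-64.1,-4.3,0,0,83.4,-0.17],[-7.9,-64.1,-4.3,0,0,83.4,-0.17]]
  ]
}}

```text
time_s: 7.98
position: [0.5708, -0.3154, 0.2705]
tcp_rot: [[-0.002, 1.0, -0.002], [1.0, 0.002, 0.004], [0.004, -0.002, -1.0]]
force: [0.2, -0.1, 0.4]
opening: 0.415
grasp_force: 0.0
```

```bash
python3 -c "
from h import *
plan((.57,-.318,.206,90))
m=bot.camera_model('wrist');im=bot.capture('wrist');cv2.imwrite('pics/w3.png',im)
for c,a,r in blobs(im,(0,150,60),(6,255,255),40): print(c,a,[onz(m,p,.214,1)[:2].round(4).tolist() for p in cv2.boxPoints(r)])
m=bot.camera_model('top');im=bot.capture('top')
for c,a,r in blobs(im,(0,150,60),(6,255,255),30,(350,180,450,250)): print(c,a,[onz(m,p,.214)[:2].round(4).tolist() for p in cv2.boxPoints(r)])
"
```

```text
t 7.97 p [ 0.5708 -0.3154  0.2705] head 90.09 F [ 0.2 -0.1  0.4] open 0.415
(0.57, -0.318, 0.206, 90) -> [-0.29 -0.07  6.45] [-0.1 -0.3  0.1]
[255.95313225 210.06728538] 2155 [[0.5609, -0.2838], [0.5808, -0.2838], [0.5819, -0.3456], [0.5603, -0.3456]]
[254.94444444 281.45925926] 270 [[0.5607, -0.3692], [0.58, -0.3691], [0.5803, -0.3808], [0.5605, -0.3809]]
[394.55319149 207.58510638] 94 [[0.5677, -0.2866], [0.5816, -0.2878], [0.579, -0.3352], [0.5652, -0.3338]]
[411.86666667 208.06666667] 30 [[0.5793, -0.3463], [0.5793, -0.3557], [0.5627, -0.3549], [0.5628, -0.3455]]
```

View pics/w3.png

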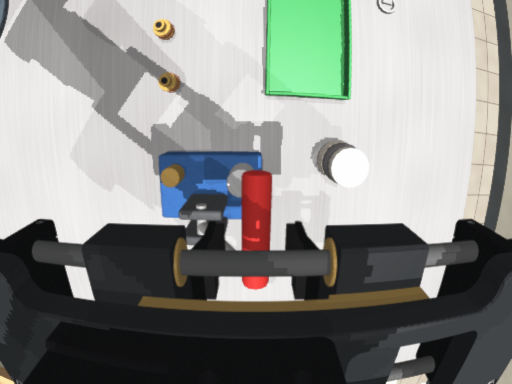

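The red grip sits centred between the fingers, its bar at column 255, rows 172-288, and the path down to it is clear.

Call:
{"fn": "apply_moves", "kwargs": {
  "steps": [
    [[-0.2,0,2,0,0,0,-0.17],[-0.2,0,4,0,0,0,-0.17],[-0.2,0,5.5,0,0,0,-0.17],[-0.2,0,6.4,0,0,0,-0.17],[-0.2,0,6.4,0,0,0,-0.3],[-0.2,0,6.4,0,0,0,-0.4],[-0.2,0,6.4,0,0,0,-0.4]]
  ]
}}

```text
time_s: 8.95
position: [0.572, -0.3195, 0.2082]
tcp_rot: [[-0.001, 1.0, 0.002], [1.0, 0.001, 0.001], [0.001, 0.002, -1.0]]
force: [0.1, -0.9, -0.1]
opening: 0.311
grasp_force: 0.0
```

Call:
{"fn": "apply_moves", "kwargs": {
  "steps": [
    [[0,-0.6,-0.3,0,0,0,-0.4],[0,-1.2,-0.55,0,0,0,-0.4],[0,-2.4,-1,0,0,0,-0.4],[0,-3.65,-1.3,0,0,0,-0.4],[0,-4.9,-1.5,0,0,0,-0.4],[0,-6.2,-1.6,0,0,0,-0.4],[0,-7.5,-1.5,0,0,0,-0.4],[0,-8.8,-1.3,0,0,0,-0.4],[0,-10.1,-1,0,0,0,-0.4],[0,-11.3,-0.55,0,0,0,-0.4],[0,-12,-0.3,0,0,0,-0.4],[0,-12.6,0,0,0,0,-0.4],[0,-12.8,0,0,0,0,-0.4],[0,-12.8,0,0,0,0,-0.4]]
  ]
}}

```text
time_s: 10.7
position: [0.4448, -0.3204, 0.208]
tcp_rot: [[-0.0, 1.0, 0.004], [1.0, 0.0, -0.001], [-0.001, 0.004, -1.0]]
force: [6.7, -0.6, -0.7]
opening: 0.303
grasp_force: 2.9
```

```bash
python3 -c "
from h import *
plan()
m=bot.camera_model('wrist');im=bot.capture('wrist');cv2.imwrite('pics/w4.png',im)
for c,a,r in blobs(im,(0,150,60),(6,255,255),40): print(c,a,[onz(m,p,.214,1)[:2].round(4).tolist() for p in cv2.boxPoints(r)])"
```

```text
t 10.7 p [ 0.4448 -0.3204  0.208 ] head 90.01 F [ 6.7 -0.6 -0.7] open 0.303
[259.74114244 215.42552422] 2766 [[0.4367, -0.2813], [0.4572, -0.2813], [0.4583, -0.3201], [0.4361, -0.32]]
[258.37762238 288.43706294] 858 [[0.4364, -0.3372], [0.4561, -0.3373], [0.4566, -0.3535], [0.436, -0.3534]]
```

Call:
{"fn": "apply_moves", "kwargs": {
  "steps": [
    [[0,-0.15,0,0,0,0,-0.4],[0,-0.3,0,0,0,0,-0.4],[0,-0.3,0,0,0,0,-0.4]]
  ]
}}

```text
time_s: 11.12
position: [0.4441, -0.3204, 0.2078]
tcp_rot: [[0.001, 1.0, 0.009], [1.0, -0.001, -0.001], [-0.001, 0.009, -1.0]]
force: [11.8, 0.0, -3.6]
opening: 0.306
grasp_force: 5.9
```

Call:
{"fn": "apply_moves", "kwargs": {
  "steps": [
    [[0,0.4,0,0,0,0,-0.4],[0,1.1,-0.3,0,0,0,-0.4],[0,1.8,-0.55,0,0,0,-0.4],[0,2.4,-0.8,0,0,0,-0.4],[0,3,-1,0,0,0,-0.4],[0,3.65,-1.2,0,0,0,-0.4],[0,4.3,-1.3,0,0,0,-0.4],[0,5,-1.4,0,0,0,-0.4],[0,5.6,-1.5,0,0,0,-0.4],[0,6.2,-1.55,0,0,0,-0.4],[0,6.9,-1.6,0,0,0,-0.4],[0,7.5,-1.55,0,0,0,-0.4],[0,8.2,-1.5,0,0,0,-0.4],[0,8.8,-1.4,0,0,0,-0.4],[0,9.5,-1.3,0,0,0,-0.4],[0,10.1,-1.15,0,0,0,-0.4],[0,10.7,-1,0,0,0,-0.4],[0,11.3,-0.8,0,0,0,-0.4],[0,11.9,-0.55,0,0,0,-0.4]]
  ]
}}

```text
time_s: 13.5
position: [0.5599, -0.3192, 0.2128]
tcp_rot: [[-0.001, 1.0, 0.0], [1.0, 0.001, 0.002], [0.002, 0.0, -1.0]]
force: [2.2, -0.2, -1.0]
opening: 0.301
grasp_force: 1.1
```

Call:
{"fn": "apply_moves", "kwargs": {
  "steps": [
    [[0,0.4,0.2,0,0,0,-0.4],[0,0.8,0.4,0,0,0,-0.4],[0,1.2,0.55,0,0,0,-0.4],[0,1.4,0.55,0,0,0,-0.3],[0,1.4,0.55,0,0,0,-0.17],[0,1.4,0.55,0,0,0,-0.1],[0,1.4,-1,0,0,0,-0.1],[0,1.4,-4,0,0,0,-0.1],[0,1.4,-7,0,0,0,-0.1],[0,1.4,-8,0,0,0,-0.1]]
  ]
}}

```text
time_s: 14.75
position: [0.5745, -0.3201, 0.2965]
tcp_rot: [[-0.001, 1.0, 0.005], [1.0, 0.001, -0.002], [-0.002, 0.005, -1.0]]
force: [0.5, -0.1, 0.3]
opening: 0.453
grasp_force: 0.0
```

```bash
python3 -c "
from h import *
m=bot.camera_model('wrist');im=bot.capture('wrist');cv2.imwrite('pics/w5.png',im)
for c,a,r in blobs(im,(0,150,60),(6,255,255),40): print(c,a,[onz(m,p,.214,1)[:2].round(4).tolist() for p in cv2.boxPoints(r)])
plan((.5664,.3279,.228,173.5),(.5065,.336,.16,173.5),(.5065,.336,.0905,173.5))
m=bot.camera_model('top');im=bot.capture('top')
for z,n,lo,hi in((.02,'brass',(10,100,60),(30,255,255)),(.024,'white',(0,0,165),(180,70,255))):
  for c,a,r in blobs(im,lo,hi,6,(180,222,350,290)): print(n,c.round(1),a,onz(m,c,z)[:2].round(3))"
```

```text
[250.54654255 204.07845745] 2256 [[0.558, -0.3636], [0.5613, -0.2838], [0.5818, -0.2844], [0.5805, -0.3642]]
t 14.8 p [ 0.5745 -0.3201  0.2966] head 90.06 F [ 0.7 -0.3  0.6] open 0.453
(0.5664, 0.3279, 0.228, 173.5) -> [64.81 -0.78  6.73] [  0.1   0.3 -83.4]
(0.5065, 0.336, 0.16, 173.5) -> [65.64 -6.8  13.5 ] [  0.1   0.3 -83.4]
(0.5065, 0.336, 0.0905, 173.5) -> [65.65 -6.84 20.45] [  0.1   0.3 -83.4]
brass [237.2 241.3] 12 [0.493 0.074]
brass [330.  254.8] 41 [ 0.453 -0.193]
brass [302.9 258.7] 59 [ 0.442 -0.115]
brass [222.8 263.8] 52 [0.429 0.116]
white [243.9 244.2] 8 [0.484 0.055]
```

Call:
{"fn": "apply_moves", "kwargs": {
  "steps": [
    [[5,-0.5,0,0,0,-7,-1],[10.5,-1,0,0,0,-14,-1],[16,-1.5,0,0,0,-21,-1],[21.5,-2,0,0,0,-28,-1],[27,-2.6,1,0,0,-35,-1],[32.5,-3.2,2,0,0,-42,-1],[38,-3.8,4,0,0,-49,-1],[43.5,-4.4,6,0,0,-57,-1],[49,-5,8,0,0,-65,-1],[54.5,-5.6,10,0,0,-74,-1],[60,-6.2,12,0,0,-83.4,-1],[65,-6.8,13.5,0,0,-83.4,-1],[65.6,-6.8,13.5,0.1,0.3,-83.4,-1],[65.6,-6.8,17,0.1,0.3,-83.4,-1],[65.6,-6.8,19,0.1,0.3,-83.4,-1],[65.6,-6.8,19,0.1,0.3,-83.4,-1]]
  ]
}}

```text
time_s: 16.85
position: [0.5036, 0.3353, 0.1021]
tcp_rot: [[-0.993, 0.115, -0.009], [0.115, 0.993, 0.002], [0.009, 0.001, -1.0]]
force: [0.4, -0.5, 0.5]
opening: 0.003
grasp_force: 0.0
```

```bash
python3 -c "
from h import *
plan((.5065,.336,.0903,173.5),(.4906,.3378,.0903,173.5))"
```

```text
t 16.85 p [0.5036 0.3353 0.1021] head 173.4 F [ 0.4 -0.5  0.5] open 0.003
(0.5065, 0.336, 0.0903, 173.5) -> [-0.29  0.11  1.17] [ 0.  -0.5 -0.1]
(0.4906, 0.3378, 0.0903, 173.5) -> [1.31 0.1  1.19] [ 0.  -0.5 -0.1]
```

Call:
{"fn": "apply_moves", "kwargs": {
  "steps": [
    [[0,0,0,0,0,0,-1],[0,0,0,0,0,0,-1]]
  ]
}}

```text
time_s: 17.1
position: [0.5059, 0.3368, 0.1052]
tcp_rot: [[-0.993, 0.115, -0.002], [0.115, 0.993, 0.005], [0.003, 0.005, -1.0]]
force: [0.3, 0.1, 0.5]
opening: 0.001
grasp_force: 0.0
```

Call:
{"fn": "apply_moves", "kwargs": {
  "steps": [
    [[0,0,1,0,0,0,-1],[0,0,1.5,0,0,0,-1],[0,0,1.55,0,0,0,-1],[0.4,0,1.55,0,0,0,-1],[0.8,0,1.55,0,0,0,-1],[1.2,0,1.55,0,0,0,-1],[1.6,0,1.55,0,0,0,-1],[1.6,0,1.55,0,0,0,-1],[1.5,0,0.5,0,0,0,-1],[0,0,0.5,0,0,0,-1],[0,0,1.2,0,0,0,-1],[0,0,1.5,0,0,0,-1],[0,0,1.55,0,0,0,-1],[0.4,0,1.55,0,0,0,-1],[0.8,0,1.55,0,0,0,-1],[1.2,0,1.55,0,0,0,-1],[1.6,0,1.55,0,0,0,-1],[1.6,0,1.55,0,0,0,-1]]
  ]
}}

```text
time_s: 19.35
position: [0.4915, 0.3391, 0.091]
tcp_rot: [[-0.994, 0.113, 0.002], [0.113, 0.994, 0.005], [-0.001, 0.005, -1.0]]
force: [-0.8, -2.5, 16.6]
opening: 0.008
grasp_force: 8.3
```

```bash
python3 look.py
```

```text
[349.50248343 204.37080976]
red (array([0.4664, 0.4007]), 0.4182, array([0.4165, 0.4199]), np.int32(256))
or (array([0.4884, 0.3997]), 0.4401, array([0.4373, 0.4432]), np.int32(286))
t 19.4 p [0.4915 0.3391 0.091 ] head 173.49 F [ 0.6 -2.4 16.5] open 0.001
```

Call:
{"fn": "apply_moves", "kwargs": {
  "steps": [
    [[0,0,-1,0,0,0,-1],[-1.6,0,-1,0,0,0,-1],[-1.6,0,-0.4,0,0,0,-1],[-1.6,0,-0.05,0,0,0,-1],[-1.6,0,-0.05,0,0,0,-1],[-1.2,0,-0.05,0,0,0,-1],[-0.8,0,-0.05,0,0,0,-1],[-0.4,0,-0.05,0,0,0,-1],[0,0,-0.05,0,0,0,-1],[-0.1,0,-1,0,0,0,-1],[-1.6,0,-1,0,0,0,-1],[-1.6,0,-0.4,0,0,0,-1],[-1.6,0,-0.05,0,0,0,-1],[-1.6,0,-0.05,0,0,0,-1],[-1.2,0,-0.05,0,0,0,-1],[-0.8,0,-0.05,0,0,0,-1],[-0.5,0,-0.05,0,0,0,-1],[-0.3,0,-0.05,0,0,0,-1],[-0.3,0,-0.05,0,0,0,-1]]
  ]
}}

```text
time_s: 21.78
position: [0.4977, 0.3393, 0.0912]
tcp_rot: [[-0.994, 0.114, 0.008], [0.114, 0.994, 0.007], [-0.007, 0.008, -1.0]]
force: [6.3, -2.2, 10.4]
opening: 0.008
grasp_force: 4.9
```

```bash
python3 look.py
```

```text
[348.94331738 194.69646953]
red (array([0.4649, 0.3879]), 0.4181, array([0.4168, 0.4193]), np.int32(34))
or (array([0.4674, 0.4017]), 0.4191, array([0.4165, 0.4218]), np.int32(285))
t 21.82 p [0.4977 0.3392 0.0912] head 173.47 F [ 5.3 -2.6  9.3] open 0.009
```

Call:
{"fn": "apply_moves", "kwargs": {
  "steps": [
    [[0,0,-0.5,0,0,0,-1],[0,0,-3,0,0,0,-1],[0,0,-8,0,0,0,0.3],[-6,0,-11,0,0,0,0.3],[-8,0,-12,0,0,0,0.3],[-8,0,-12,0,0,0,0.3]]
  ]
}}

```text
time_s: 22.58
position: [0.5731, 0.3285, 0.2084]
tcp_rot: [[-0.993, 0.116, -0.004], [0.116, 0.993, 0.005], [0.004, 0.004, -1.0]]
force: [-0.0, -0.6, 0.1]
opening: 0.375
grasp_force: 0.0
```

```bash
python3 look.py; python3 - <<'E'
from h import *
import json
m=json.load(open('w1.json'));im=cv2.imread('pics/w1.png')
for n,lo,hi,z,roi in(('dial',(0,0,170),(180,60,255),.024,(15,190,43,225)),('brass',(10,100,60),(30,255,255),.012,(0,130,100,230)),('case',(0,0,0),(180,255,60),.012,(10,185,60,230))):
    for c,a,r in blobs(im,lo,hi,15,roi): print(n,c.round(1),a,onz(m,c,z,1)[:2].round(4))
m=bot.camera_model('top');im=bot.capture('top')
for n,lo,hi,z in(('case',(0,0,0),(180,255,75),.012),('brass',(10,100,60),(30,255,255),.012)):
    for c,a,r in blobs(im,lo,hi,5,(230,230,262,257)): print(n,c.round(1),a,onz(m,c,z)[:2].round(4),r)
plan((.429,.116,.12,180),(.429,.116,.016,180))
E
```

```text
[316.74365496  87.10192312]
red (array([0.465 , 0.3875]), 0.4183, array([0.4172, 0.4193]), np.int32(12))
or (array([0.4665, 0.4013]), 0.4182, array([0.4155, 0.4209]), np.int32(117))
gr (array([0.514 , 0.3949]), 0.4661, array([0.4589, 0.4726]), np.int32(398))
t 22.62 p [0.5708 0.3284 0.2072] head 173.41 F [-0.1  0.2  0.3] open 0.422
dial [ 24.  208.5] 605 [0.4811 0.0411]
brass [ 59.4 156.3] 509 [0.4266 0.114 ]
brass [ 47.5 210.8] 141 [0.4909 0.0728]
case [ 39.3 212.9] 488 [0.4925 0.0565]
brass [237.2 241.3] 12 [0.4926 0.075 ] ((237.1000213623047, 241.30001831054688), (4.0249223709106445, 2.236067771911621), 26.56505012512207)
t 22.68 p [0.5696 0.3285 0.2067] head 173.45 F [-1.   0.2  0.5] open 0.463
(0.429, 0.116, 0.12, 180) -> [ 11.46 -22.73   8.74] [ 0.1 -0.6 -6.6]
(0.429, 0.116, 0.016, 180) -> [ 11.35 -22.74  19.14] [ 0.1 -0.6 -6.6]
```

Wheel is at zero (pointer on red line). Now the adapter nearest the console.

Call:
{"fn": "apply_moves", "kwargs": {
  "steps": [
    [[2.8,-5,1,0,0,-1,0.3],[5.6,-10.5,3,0,0,-3,0.3],[8.4,-16,5,0,0,-5,0.3],[11,-21.5,7,0,0,-6.5,0.3],[11.5,-22.8,9,0.1,0,-6.6,0.3],[11.5,-22.8,12,0.1,0,-6.6,0.3],[11.5,-22.8,12,0.1,0,-6.6,0.3]]
  ]
}}

```text
time_s: 23.55
position: [0.4273, 0.1162, 0.0866]
tcp_rot: [[-1.0, -0.001, -0.013], [-0.001, 1.0, 0.003], [0.013, 0.003, -1.0]]
force: [-0.2, -0.0, 0.6]
opening: 0.65
grasp_force: 0.0
```

```bash
python3 -c "
from h import *
plan((.428,.115,.016,180))
m=bot.camera_model('wrist');im=bot.capture('wrist');cv2.imwrite('pics/w6.png',im)
for c,a,r in blobs(im,(10,100,60),(30,255,255),60): print(c.round(),a,onz(m,c,.02,1)[:2].round(4))
for c,a,r in blobs(im,(0,0,170),(180,60,255),60,(100,0,500,235))[:6]: print('w',c.round(),a,onz(m,c,.024,1)[:2].round(4))"
```

```text
t 23.55 p [0.4273 0.1162 0.0866] head -179.94 F [-0.2 -0.   0.6] open 0.65
(0.428, 0.115, 0.016, 180) -> [-0.16 -0.14  7.06] [ 0.1 -0.7  0.1]
[254. 207.] 925 [0.4239 0.1157]
[ 24. 217.] 585 [ 0.4375 -0.1115]
[147. 260.] 470 [0.4732 0.0229]
[363. 260.] 465 [0.473  0.2097]
[207. 279.] 160 [0.4894 0.0756]
[323. 301.] 3133 [0.5134 0.1774]
w [151.  97.] 21158 [0.3386 0.0393]
w [419. 114.] 29785 [0.347  0.2461]
w [290.  76.] 1982 [0.3258 0.141 ]
```

View pics/w6.png

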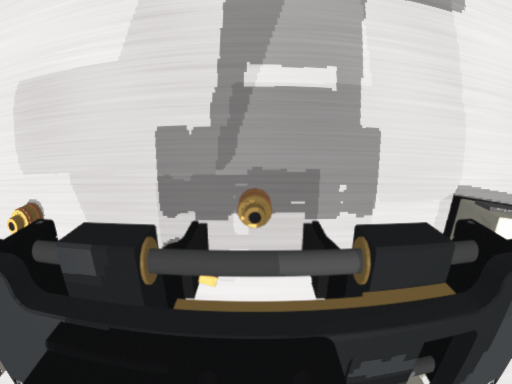

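The adapter sits centred between the fingers at (254,207).

Call:
{"fn": "apply_moves", "kwargs": {
  "steps": [
    [[0,-0.1,3,0,-0.3,0,0.3],[0,-0.1,6,0,-0.3,0,0.3],[0,-0.1,7,0,-0.3,0,0.3],[0,-0.1,7,0,-0.3,0,-0.2],[0,-0.1,7,0,-0.3,0,-1],[0,-0.1,7,0,-0.3,0,-1],[0,-0.1,7,0,-0.3,0,-1],[0,-0.1,4,0,-0.3,0,-1],[0,-0.1,0,0,-0.3,0,-1],[0,-0.1,-2,0,-0.3,0,-1]]
  ]
}}

```text
time_s: 24.85
position: [0.4318, 0.1149, 0.1102]
tcp_rot: [[-1.0, -0.001, 0.003], [-0.001, 1.0, 0.002], [-0.003, 0.002, -1.0]]
force: [0.2, 0.1, -0.0]
opening: 0.285
grasp_force: 30.0
```

```bash
python3 -c "
from h import *
plan((.643,-.06,.1,180),(.643,-.06,.024,180))"
```

```text
t 24.85 p [0.4318 0.1149 0.1102] head -179.94 F [ 0.2  0.1 -0. ] open 0.285
(0.643, -0.06, 0.1, 180) -> [-21.1  -17.51   1.05] [0.1 0.2 0.1]
(0.643, -0.06, 0.024, 180) -> [-21.07 -17.53   8.65] [0.1 0.2 0.1]
```

Call:
{"fn": "apply_moves", "kwargs": {
  "steps": [
    [[-4.2,-3.5,-1,0,0,0,-1],[-8.4,-7,-1,0,0,0,-1],[-12.6,-10.5,-1,0,0,0,-1],[-16.8,-14,-1,0,0,0,-1],[-21,-17.5,-1,0,0,0,-1],[-21.1,-17.5,2,0,0,0,-1],[-21.1,-17.5,6,0,0,0,-1],[-21.1,-17.5,8.2,0,0,0,-1],[-21.1,-17.5,8.6,0,0,0,-1],[-21.1,-17.5,8.6,0,0,0,-1],[-21.1,-17.5,8.6,0,0,0,-0.08],[-21.1,-17.5,8.6,0,0,0,-0.08],[-21.1,-17.5,8.6,0,0,0,-0.08],[-21.1,-17.5,5,0,0,0,-0.08],[-21.1,-17.5,1,0,0,0,-0.08],[-21.1,-17.5,-2,0,0,0,0.3],[-21.1,-17.5,-2,0,0,0,0.3]]
  ]
}}

```text
time_s: 26.98
position: [0.6445, -0.0604, 0.1312]
tcp_rot: [[-1.0, -0.001, 0.007], [-0.001, 1.0, 0.001], [-0.007, 0.001, -1.0]]
force: [0.3, -0.5, -0.5]
opening: 0.6
grasp_force: 0.0
```

```bash
python3 -c "
from h import *
plan((.443,-.115,.1,180),(.443,-.115,.016,180))
m=bot.camera_model('top');im=bot.capture('top')
for c,a,r in blobs(im,(10,100,60),(30,255,255),5,(180,160,360,290)): print(c.round(1),a,onz(m,c,.02)[:2].round(3))
m=bot.camera_model('wrist');im=bot.capture('wrist')
for c,a,r in blobs(im,(10,100,60),(30,255,255),60): print(c.round(),a,onz(m,c,.02,1)[:2].round(4))"
```

```text
t 26.98 p [ 0.6445 -0.0604  0.1312] head -179.94 F [ 0.3 -0.5 -0.5] open 0.6
(0.443, -0.115, 0.1, 180) -> [20.18 -5.44  2.96] [0.  0.4 0.1]
(0.443, -0.115, 0.016, 180) -> [20.24 -5.45 11.36] [0.  0.4 0.1]
[283.3 193.8] 11 [ 0.631 -0.06 ]
[237.4 241.3] 16 [0.493 0.074]
[330.1 255.2] 62 [ 0.452 -0.193]
[117.   6.] 387 [ 0.4593 -0.1901]
[ 6. 32.] 282 [ 0.4517 -0.3438]
[396.  40.] 191 [0.494  0.0712]
[255. 187.] 698 [ 0.6361 -0.0601]
[151. 260.] 467 [ 0.714  -0.1673]
[359. 261.] 462 [0.7141 0.0475]
[319. 301.] 3169 [0.763  0.0092]
```

Call:
{"fn": "apply_moves", "kwargs": {
  "steps": [
    [[5,-1.4,0,0,0,0,0.3],[10,-2.8,0,0,0,0,0.3],[15,-4.2,1,0,0,0,0.3],[20,-5.4,2,0,0.4,0,0.3],[20.2,-5.4,3,0,0.4,0,0.3],[20.2,-5.4,3,0,0.4,0,0.3],[20.2,-5.4,3,0,0.4,0,0.3]]
  ]
}}

```text
time_s: 27.95
position: [0.4421, -0.1143, 0.0976]
tcp_rot: [[-1.0, -0.002, -0.005], [-0.002, 1.0, 0.002], [0.005, 0.002, -1.0]]
force: [0.2, 0.4, -0.5]
opening: 0.648
grasp_force: 0.0
```

```bash
python3 -c "
from h import *
plan((.443,-.115,.016,180))
m=bot.camera_model('wrist');im=bot.capture('wrist');cv2.imwrite('pics/w7.png',im)
for c,a,r in blobs(im,(10,100,60),(30,255,255),60): print(c.round(),a,onz(m,c,.02,1)[:2].round(4))"
```

```text
t 27.95 p [ 0.4421 -0.1143  0.0976] head -179.91 F [ 0.2  0.4 -0.5] open 0.648
(0.443, -0.115, 0.016, 180) -> [-0.13 -0.08  8.16] [ 0.1 -0.3  0.1]
[254. 201.] 837 [ 0.4384 -0.1152]
[163. 212.] 842 [ 0.4477 -0.1918]
[ 21. 227.] 71 [ 0.4695 -0.363 ]
[147. 260.] 470 [ 0.4949 -0.2126]
[363. 260.] 466 [ 0.4945 -0.016 ]
[323. 301.] 3131 [ 0.5373 -0.0497]
```

Call:
{"fn": "apply_moves", "kwargs": {
  "steps": [
    [[0,-0.1,3,0,0,0,0.3],[0,-0.1,6,0,0,0,0.3],[0,-0.1,8,0,0,0,0.3],[0,-0.1,8.1,0,0,0,-0.2],[0,-0.1,8.1,0,0,0,-1],[0,-0.1,8.1,0,0,0,-1],[0,-0.1,8.1,0,0,0,-1],[0,-0.1,4,0,0,0,-1],[0,-0.1,0,0,0,0,-1],[0,-0.1,-1,0,0,0,-1]]
  ]
}}

```text
time_s: 29.25
position: [0.4418, -0.1156, 0.1101]
tcp_rot: [[-1.0, -0.001, -0.002], [-0.001, 1.0, 0.0], [0.002, 0.0, -1.0]]
force: [0.3, -0.8, -1.6]
opening: 0.287
grasp_force: 30.0
```

```bash
python3 -c "
from h import *
plan((.643,-.115,.1,180),(.643,-.115,.024,180))"
```

```text
t 29.25 p [ 0.4418 -0.1156  0.1101] head -179.94 F [ 0.3 -0.8 -1.6] open 0.287
(0.643, -0.115, 0.1, 180) -> [-20.12   0.04   0.98] [ 0.  -0.1  0.1]
(0.643, -0.115, 0.024, 180) -> [-20.14   0.04   8.58] [ 0.  -0.1  0.1]
```

Place B, then return over C.

Call:
{"fn": "apply_moves", "kwargs": {
  "steps": [
    [[-5,0,-1,0,0,0,-1],[-10,0,-1,0,0,0,-1],[-15,0,-1,0,0,0,-1],[-20.1,0,-1,0,0,0,-1],[-20.1,0,2,0,0,0,-1],[-20.1,0,6,0,0,0,-1],[-20.1,0,8.2,0,0,0,-1],[-20.1,0,8.6,0,0,0,-1],[-20.1,0,8.6,0,0,0,-1],[-20.1,0,8.6,0,0,0,-0.1],[-20.1,0,8.6,0,0,0,-0.1],[-20.1,0,8.6,0,0,0,-0.1],[-20.1,0,5,0,0,0,-0.1],[-20.1,0,0,0,0,0,-0.1],[-15,-2,-1,0,0,0,0.3],[-10,-4,-1,0,0,0,0.3],[-5,-6,0,0,0,0,0.3],[-0.9,-7.7,1,0,0,0,0.3],[-0.9,-7.7,1,0,0,0,0.3],[-0.9,-7.7,1,0,0,0,0.3]]
  ]
}}

```text
time_s: 31.75
position: [0.4507, -0.1927, 0.098]
tcp_rot: [[-1.0, -0.0, -0.004], [-0.0, 1.0, 0.001], [0.004, 0.001, -1.0]]
force: [0.5, 0.1, 0.5]
opening: 0.647
grasp_force: 0.0
```

```bash
python3 -c "
from h import *
plan((.452,-.193,.016,180))
m=bot.camera_model('wrist');im=bot.capture('wrist')
for c,a,r in blobs(im,(10,100,60),(30,255,255),60): print(c.round(),a,onz(m,c,.02,1)[:2].round(4))
m=bot.camera_model('top');im=bot.capture('top')
for c,a,r in blobs(im,(10,100,60),(30,255,255),5,(180,160,360,290)): print(c.round(1),a,onz(m,c,.02)[:2].round(3))"
```

```text
t 31.75 p [ 0.4507 -0.1927  0.098 ] head -179.98 F [0.5 0.1 0.5] open 0.647
(0.452, -0.193, 0.016, 180) -> [-0.16 -0.04  8.2 ] [ 0.1 -0.2  0. ]
[253. 202.] 833 [ 0.4478 -0.1944]
[100. 219.] 175 [ 0.4643 -0.3327]
[147. 260.] 472 [ 0.5037 -0.2912]
[363. 260.] 465 [ 0.5035 -0.0944]
[323. 301.] 3133 [ 0.5463 -0.1284]
[282.8 191.4] 50 [ 0.638 -0.059]
[301.4 190.1] 51 [ 0.641 -0.114]
[237.3 241.5] 13 [0.492 0.074]
[332.1 252.7] 18 [ 0.459 -0.199]
```

Call:
{"fn": "apply_moves", "kwargs": {
  "steps": [
    [[-0.1,-0.1,3,0,0,0,0.3],[-0.1,-0.1,6,0,0,0,0.3],[-0.1,-0.1,8,0,0,0,0.3],[-0.1,-0.1,8.1,0,0,0,-0.2],[-0.1,-0.1,8.1,0,0,0,-1],[-0.1,-0.1,8.1,0,0,0,-1],[-0.1,-0.1,8.1,0,0,0,-1],[-0.1,-0.1,4,0,0,0,-1],[-0.1,-0.1,0,0,0,0,-1],[-0.1,-0.1,-1,0,0,0,-1]]
  ]
}}

```text
time_s: 33.1
position: [0.4519, -0.1939, 0.1101]
tcp_rot: [[-1.0, -0.001, -0.002], [-0.001, 1.0, -0.001], [0.002, -0.001, -1.0]]
force: [0.3, 0.7, -1.2]
opening: 0.291
grasp_force: 30.0
```

```bash
python3 -c "
from h import *
plan((.643,-.17,.1,180),(.643,-.17,.024,180))"
```

```text
t 33.1 p [ 0.4519 -0.1939  0.1101] head -179.95 F [ 0.3  0.7 -1.2] open 0.291
(0.643, -0.17, 0.1, 180) -> [-19.12   2.37   0.97] [-0.  -0.1  0.1]
(0.643, -0.17, 0.024, 180) -> [-19.13   2.38   8.57] [-0.  -0.1  0.1]
```

Call:
{"fn": "apply_moves", "kwargs": {
  "steps": [
    [[0,2.6,-1,0,0,0,-1],[-4,2.6,-1,0,0,0,-1],[-9,2.6,-1,0,0,0,-1],[-14,2.6,-1,0,0,0,-1],[-19.1,2.6,-1,0,0,0,-1],[-19.1,2.6,2,0,0,0,-1],[-19.1,2.6,6,0,0,0,-1],[-19.1,2.6,8.2,0,0,0,-1],[-19.1,2.6,8.6,0,0,0,-1],[-19.1,2.6,8.6,0,0,0,-1],[-19.1,2.6,8.6,0,0,0,-0.15],[-19.1,2.6,8.6,0,0,0,-0.15],[-19.1,2.6,8.6,0,0,0,-0.15],[-19.1,2.6,5,0,0,0,-0.15],[-19.1,2.6,0,0,0,0,-0.15],[-19.1,2.6,-5,0,0,0,-0.15],[-17,6,-6,0,0,0,0.3],[-15,10,-6,0,0,0,0.5]]
  ]
}}

```text
time_s: 35.35
position: [0.6016, -0.0933, 0.169]
tcp_rot: [[-1.0, 0.001, -0.002], [0.001, 1.0, 0.001], [0.002, 0.001, -1.0]]
force: [-0.0, 0.9, -1.2]
opening: 0.578
grasp_force: 0.0
```

```bash
python3 - <<'E'
from h import *
plan((.482,.045,.12,108))
m=bot.camera_model('top');im=bot.capture('top');cv2.imwrite('pics/t8.png',cv2.resize(im[150:290,90:440],None,fx=2.2,fy=2.2))
for c,a,r in blobs(im,(10,100,60),(30,255,255),5,(180,160,360,290)): print(c.round(1),a,onz(m,c,.02)[:2].round(3))
E
```

```text
t 35.35 p [ 0.6016 -0.0933  0.169 ] head 179.95 F [-0.   0.9 -1.2] open 0.578
(0.482, 0.045, 0.12, 108) -> [11.97 13.82  4.93] [-0.  -0.1 72. ]
[237.4 241.4] 14 [0.493 0.074]
```

View pics/t8.png

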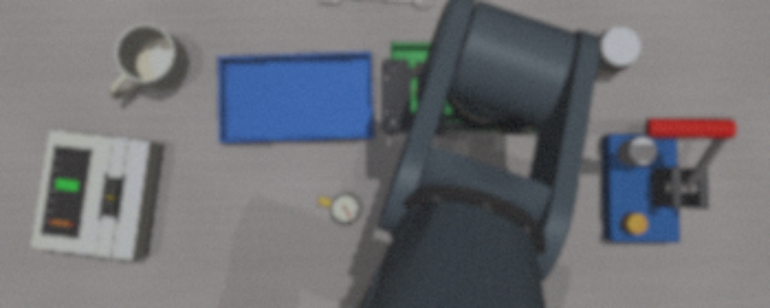

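The gauge dial is at crop (343,208) with its stem pointing left; the pointer is on the red line and the lever is up. Now I'll hover over the gauge.

Call:
{"fn": "apply_moves", "kwargs": {
  "steps": [
    [[1.2,1.4,0,0,0,10,0.6],[2.4,2.8,1,0,0,20,0.6],[3.6,4.2,1,0,0,30,0.6],[4.8,5.6,2,0,0,40,0.6],[6,7,2,0,0,50,0.6],[7.2,8.4,2,0,0,60,0.6],[8.4,9.8,3,0,0,70,0.6],[9.6,11.2,3,0,0,80,0.6],[10.8,12.6,4,0,0,90,0.6],[11.9,14,4,0,0,100,0.6],[11.9,14,4,0,0,109,0.6],[11.9,14,4,0,0,109,0.6],[11.9,14,4,0,0,109,0.6]]
  ]
}}

```text
time_s: 37.02
position: [0.482, 0.0467, 0.1281]
tcp_rot: [[0.323, 0.946, -0.005], [0.946, -0.323, 0.002], [0.001, -0.006, -1.0]]
force: [0.5, -0.2, 0.3]
opening: 0.8
grasp_force: 0.0
```

```bash
python3 -c "
from h import *
m=bot.camera_model('wrist');im=bot.capture('wrist');cv2.imwrite('pics/w9.png',im)
for c,a,r in blobs(im,(10,100,60),(30,255,255),60): print(c.round(),a,onz(m,c,.012,1)[:2].round(4))
print([onz(m,p,.012,1)[:2].round(4) for p in((255,200),(255,240))])
plan((.483,.047,.014,71))
m=bot.camera_model('top');im=bot.capture('top')
for c,a,r in blobs(im,(10,100,60),(30,255,255),5,(180,160,360,290)): print(c.round(1),a,onz(m,c,.02)[:2].round(3))"
```

```text
[256. 162.] 243 [0.4911 0.0734]
[127. 259.] 495 [0.3259 0.0201]
[382. 259.] 499 [ 0.587  -0.0681]
[341. 300.] 2980 [ 0.532  -0.1026]
[352. 372.] 122 [ 0.5252 -0.2392]
[array([0.4785, 0.0394]), array([0.4653, 0.0006])]
t 37.08 p [0.4819 0.0467 0.1281] head 71.14 F [-0.2  0.2  0.9] open 0.798
(0.483, 0.047, 0.014, 71) -> [ 0.06  0.16 11.41] [-0.3 -0.   0.1]
[282.8 191.4] 50 [ 0.638 -0.059]
[301.4 190.1] 52 [ 0.642 -0.114]
[319.2 189.8] 55 [ 0.642 -0.166]
```

View pics/w9.png

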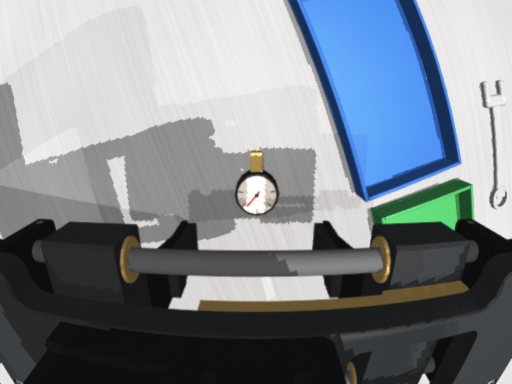

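The gauge is centred between the fingers at (257,193), its stem up along the tool axis. All three adapters are in the green tray.

Call:
{"fn": "apply_moves", "kwargs": {
  "steps": [
    [[0.05,0.1,4,0,0,0,0.6],[0.05,0.1,8,0,0,0,0.6],[0.05,0.1,11,0,0,0,0.4],[0.05,0.1,11.35,0,0,0,0.2],[0.05,0.1,11.35,0,0,0,-0.3],[0.05,0.1,11.35,0,0,0,-0.5],[0.05,0.1,11.35,0,0,0,-0.5],[0.05,0.1,11.35,0,0,0,-0.5],[0.05,0.1,8,0,0,0,-0.5],[0.05,0.1,4,0,0,0,-0.5],[0.05,0.1,2,0,0,0,-0.5]]
  ]
}}

```text
time_s: 38.5
position: [0.4831, 0.0471, 0.11]
tcp_rot: [[0.325, 0.946, -0.003], [0.946, -0.325, 0.002], [0.001, -0.004, -1.0]]
force: [-0.6, -0.9, -1.3]
opening: 0.453
grasp_force: 30.0
```

```bash
python3 -c "
from h import *
plan((.628,.105,.1,71),(.628,.105,.022,71))"
```

```text
t 38.5 p [0.4831 0.0471 0.11  ] head 71.06 F [-0.6 -0.9 -1.3] open 0.453
(0.628, 0.105, 0.1, 71) -> [10.18 11.83  0.96] [-0.2 -0.1  0.1]
(0.628, 0.105, 0.022, 71) -> [10.17 11.86  8.76] [-0.2 -0.1  0.1]
```

Call:
{"fn": "apply_moves", "kwargs": {
  "steps": [
    [[3,3.5,-1,0,0,0,-0.5],[6,7,-1,0,0,0,-0.5],[9,10.5,-1,0,0,0,-0.5],[10.2,11.8,0,0,0,0,-0.5],[10.2,11.8,3,0,0,0,-0.5],[10.2,11.8,7,0,0,0,-0.5],[10.2,11.8,8.5,0,0,0,-0.5],[10.2,11.8,8.75,0,0,0,-0.5],[10.2,11.8,8.75,0,0,0,-0.5],[10.2,11.8,8.75,0,0,0,0.15],[10.2,11.8,8.75,0,0,0,0.15],[10.2,11.8,8.75,0,0,0,0.15],[10.2,11.8,5,0,0,0,0.15],[10.2,11.8,0,0,0,0,0.15],[6,6,-6,0,0,0,0.15],[2,0,-9,0,0,0,0.15],[-2,-5,-10,0,0,0,0.15],[-4,-8,-10,0,0,0,0.15],[-4,-8,-10,0,0,0,0.15]]
  ]
}}

```text
time_s: 40.88
position: [0.3904, 0.0351, 0.209]
tcp_rot: [[0.325, 0.946, -0.008], [0.946, -0.325, 0.003], [-0.0, -0.009, -1.0]]
force: [-0.2, 0.5, 0.4]
opening: 0.576
grasp_force: 0.0
```

```bash
python3 - <<'E'
from h import *
plan()
for n in('top','scene'): globals()[n]=bot.capture(n)
m=bot.camera_model('top')
for c,a,r in blobs(top,(10,100,60),(30,255,255),5,(180,160,360,290)): print(c.round(1),a,onz(m,c,.02)[:2].round(3))
a=cv2.resize(top[130:280,90:440],None,fx=2,fy=2,interpolation=2);b=cv2.resize(scene[80:360,80:360],(280,300))
cv2.imwrite('pics/end.png',a);cv2.imwrite('pics/end2.png',cv2.resize(scene[80:360,80:360],(560,560),interpolation=2))
E
```

```text
t 40.88 p [0.3904 0.0351 0.209 ] head 71.01 F [-0.2  0.5  0.4] open 0.576
[282.7 191.4] 51 [ 0.638 -0.059]
[301.4 190.3] 51 [ 0.641 -0.114]
[319.1 189.9] 58 [ 0.642 -0.166]
[217.4 192.1] 9 [0.637 0.133]
```

View pics/end.png

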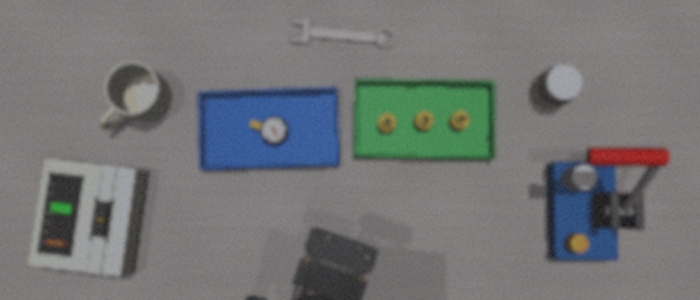

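View pics/end2.png

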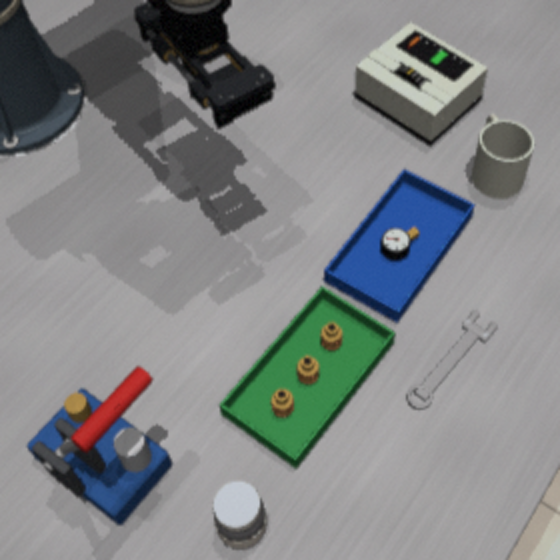

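The gauge lies face up in the blue tray and the three adapters stand in the green tray. The pointer is on the red line, the lever is up, and the bystanders haven't moved. Nothing is left on the bench.

```bash
python3 -c "
from rig import bot
print(bot.hand_in())"
```

```text
the job is handed in; nothing more can be done
None
```

I handed the job in at about 41 s of robot time, and the hand-in returned no verdict: the wheel and pump steps were done in order, the wheel is at zero, the lever is at rest, the one gauge is face up in the blue tray, the three adapters are in the green tray, and the mug, jar and wrench were not touched.

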